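# Load a flow cell and hook its retaining spring with a puller

### The arm

A 6-joint arm with a two-finger parallel gripper is mounted at the origin on a cart in front of the work surface, level with it; the furniture and walls round the work are solid. World frame = base frame: x ahead of the robot, y to its left, z up, the work surface at z = 0. Lengths are in m, angles in degrees, forces in N, time in s.
With the tool pointing down it reaches from about 0.4 to 0.825 m from the base axis. Payload 7 kg.
Tool frame: the origin (TCP) lies at the very end of the fingers, on their centre line; the grasp point (between the pads) lies 19 mm behind it (r.hold_point_z is the distance from the TCP to the grasp point, in m); z points along the fingers, y is the line along which they close (so a half turn about z gives the same grasp; the last joint's range is limited). The gripper opens to 88 mm and grips with 3 to 60 N. Pads are 19 mm wide; open, the fingers measure 130 mm over their backs; the gripper's body (78 mm by 193 mm) begins 47 mm behind the grasp point.
Start: joints at [16.507, 20.546, 0.682, 0, -70.136, -16.507], TCP at [0.675, -0, 0.227] pointing down, gripper open.
Joint ranges: [-176.03, 176.03], [-82.01, 121.73], [-58.28, 71.71], [-173.87, 95.51], [-174.79, -0.11], [-173.66, 173.66]. Speed limits (degrees/s): [136.94, 136.94, 172.46, 180, 180, 180].

### API

Orientations are given as [roll, pitch, yaw] about the fixed x, y, z axes, in that order (R = Rz(yaw) Ry(pitch) Rx(roll)).
In Python, from plant import telemetry, vision, workorder, r gives the robot as it stands.
- The arm moves only by the tool move_arm, never from a script. Its argument "plan" is a list of rows, each a list of 7 numbers: the opening, from -1 (shut) to 1 (fully open), so that 0 is half open, then the shift along the world's x, y, z in m, then the turn, a rotation vector about the world's x, y, z in degrees. In form: [[fingers, dx, dy, dz, ax, ay, az], ...]. A call has 1 to 20 rows; each row shifts and turns the commanded pose from where the row before left it; what a row does not reach is not made up. A row lasts 1/8 s, in which the tool goes at most 62.5 mm and 10.7 degrees, less where a joint would pass 70% of its speed; a pose out of reach is approached as far as the arm can. A call is refused whole if a number of a shift passes 0.0625 or a number of a turn 10.7, either way. A call with a gripper value outside its range is refused whole. The fingers move at their own pace and stop on an object; "force" is the grip in N (left out, the last holds). Time passes only in rows, so rows that do not move let the fingers close. It gives the time, the measured TCP pose, the force, the opening and the grip force at its end, in the units of the state.
- telemetry.get_state(): the state, without advancing time (a new reading comes with each control period).
- vision.capture(name): name is "scene" or "side" or "wrist"; returns a dict with "img" (384x512x3 uint8, red, green, blue), "depth" (384x512 float32, m along the optical axis (not along the pixel's ray), 0 where there is no reading), "intrinsics" (3x3 intrinsics, pixels), "R" (3x3) and "t" (3): a world point X has camera coordinates R X + t. Camera axes: x right, y down, z forward; pixel columns grow to the right and rows downward; lengths in m; the calibration is good to about 2 mm. A picture is of the moment at which its call begins.
- workorder.close_job(): hands the job in; it is judged then, once.
The state is a dict: "time_s": time; "joints": joint angles; "qd": joint speeds; "joint_torque": joint torques, N m; "tcp_pos": TCP position; "eef_rot": TCP orientation; "contact_force": force on the tool from outside, world axes, zero at the start; "moment": the same for the moment, N m; "gripper_width": finger opening in m; "gripper_force": force on a finger pad.
Only numpy, scipy, OpenCV 4.12 (cv2) and the standard library are available. Lean on these libraries where they do the work, as an engineer would, in place of code of your own. Each camera call takes 0.05 s, during which the arm holds its last target. There are 200 camera calls.

### The job

On the small bench fixture, slide the flow cell under the bridge bar fully home against its end stop. Then, with the spring puller's finger in the loop at the end of the loose retaining spring, stretch the spring and hook it onto the anchor post so that it closes the mouth of the slot; do not touch the spring with the gripper itself. Finally lay the puller down on its flat base on the bare table, clear of the fixture, and leave the other things where they are.

Things in the scene. Friction and masses are not known exactly. Their poses are not given: they have to be found in the camera images.
- fixture: Fixed fixture. Origin on the table midway between pivot pin and post; +x: the way the cell slides in; +y: from post to pin. Bed top 16 mm up (x -40..86, y +-22 mm). Rails 29 mm apart, tops 26 mm up, x 14..86, flared from x 8; bed open before that. Bridge bar over them x 54..68, 26 to 36 mm up. End stop face x 84. Pin and post at x 0, y +-45, tops 35 mm up. Base plate 11 mm high, x -40..90.
- cell_center (a point): Centre of the flow cell: flat white cartridge 76 x 26 mm, about 30 g, lying on the bed, its solid body 16 to 22 mm above the table. Its long side (this point's y axis) lies along the fixture's x. It starts with its front end between the rails, short of the bridge bar; push its rear end (38 mm behind the centre) towards fixture +x.
- home (a point): Where the flow cell's centre is when fully home: fixture x = 46 mm, y = 0 (cell against the end stop, its rear end at fixture x = 8 mm).
- pivot (a point): Axis of the fixed pivot pin (8 mm thick) on which the spring swivels about the vertical; point at the spring's height, 24 mm above the table.
- post (a point): Axis of the anchor post (8 mm thick, 12 mm head at its top); point at the spring's height, 24 mm above the table, 90 mm from the pivot.
- eye (a point): Centre of the pull loop at the spring's free end: closed level ring of 4 mm wire, inner diameter 16 mm, 22 to 26 mm above the table (always at that height), 86 mm from the pivot when unstretched; only the table is below it at the start. x axis: outward along the spring; y axis: the side on which the hook is open.
- hook_seat (a point): Where the post's axis sits in the hook, 16 mm from the loop's centre towards the pivot. The hook (4 mm wire, level with the loop) curves round the outer side of the seat and is open to its +y side, which leads as the spring swings to the post. The post enters sideways when it is 7 to 18 mm (best 12) nearer the pivot than this point; letting the spring back then draws the curve onto the post.
- spring_swivel (a joint): Angle of the spring about the pivot, rad: 0 = pointing at the post, positive = swung away on the open side (1.57 = along the fixture's -x). Turns easily and stays where left.
- spring_end (a joint): Stretch of the spring, m: 0 unstretched, 0.020 hooked on the post, about 0.032 when the hook's opening is abreast of the post, at most 0.055. 250 N/m and 1 N preload: about 6 N hooked, 9 N at 0.032.
- puller_grip (a point): Centre of the puller's handle: black block 70 x 20 x 30 mm (long, wide, high) lying on its flat base on the table, this point 15 mm above the base. x axis: along the handle to the finger. A 5 mm steel shank (underside 16.5 mm above the level of the base) runs on in x to a 5 mm finger, turned straight down 65 mm from this point. About 0.12 kg.
- puller_tip (a point): Lower end of the puller's finger, 65 mm ahead of the handle centre and 1 mm above the level of the handle's base.
- tape: Bystander: roll of white tape lying flat, 60 mm across, 19 mm high; origin under its centre.
- bench_timer: Bystander: white bench timer standing on its foot, 23 x 58 x 60 mm; origin under its centre.
- carton: Bystander: small dark carton, 62 x 107 x 36 mm; origin under its centre.
- pen: Bystander: marker pen lying flat, 134 mm long (along its y), 13 mm high; origin under its centre.
There are look-alikes about, which are no part of the job. Leave any red look-alike of the part that bears puller_grip alone.

How it is judged:
By the outcome, as a careful person would: the job done as asked, in the order asked, and still so for the second after the job is handed in, with the robot touching nothing.
It also fails if it takes over 67 s, if anything falls off the work surface, if the arm or the gripper's body presses on something with over 40 N, if the wrist force passes 120 N, or if a joint passes its speed limit or range.

## Working session

There is one attempt and no reset: what is moved stays moved. The work goes in short steps, Python scripts to look and compute and a tool call to move; the robot and the scene stay as the last step left them, time stands still between calls to the robot, and variables do not carry over. Pictures are saved under pics/ and viewed, at most 10 in all, crops included, and the job is handed in when it is done.

Besides the shell and the picture viewer there is one more tool, called after "Call:" as name(argument=value, ...) on one line, values as JSON. move_arm: Moves the arm, as the interface text tells. Its arguments: {"type":"object","properties":{"plan":{"type":"array"},"force":{"type":"number"}},"required":["plan"]}

```bash
mkdir -p pics; ls
cat > h.py <<'E'
import numpy as np, cv2
from plant import telemetry, vision, workorder, r
def cap(n):
    c=vision.capture(n); return c
def save(c,f,crop=None,s=1):
    im=c["img"][:,:,::-1]
    if crop: x0,y0,x1,y1=crop; im=im[y0:y1,x0:x1]
    cv2.imwrite("pics/"+f,cv2.resize(im,None,fx=s,fy=s,interpolation=cv2.INTER_CUBIC))
def ray(c,u,v,z):
    K=c["intrinsics"];R=np.array(c["R"]);t=np.array(c["t"])
    d=R.T@np.linalg.solve(K,[u,v,1.]); o=-R.T@t
    return o+d*(z-o[2])/d[2]
def dep(c,u,v):
    z=c["depth"][int(v),int(u)];R=np.array(c["R"])
    return R.T@(z*np.linalg.solve(c["intrinsics"],[u,v,1.])-c["t"])
def proj(c,X):
    p=c["intrinsics"]@(np.array(c["R"])@np.array(X)+c["t"]); return p[:2]/p[2]
E
python3 - <<'E'
from h import *
ims=[]
for n in ["scene","side","wrist"]:
    c=cap(n); np.save("pics/"+n+".npy",c,allow_pickle=True); print(n,-np.array(c["R"]).T@c["t"])
    save(c,n+"0.png",None,1.5)
E
```

```text
pics
scene [-0.31764771 -1.28049052  0.71058641]
side [-0.65550461  0.41549231  0.66460185]
wrist [ 0.67456033 -0.07363757  0.38381961]
```

View pics/scene0.png

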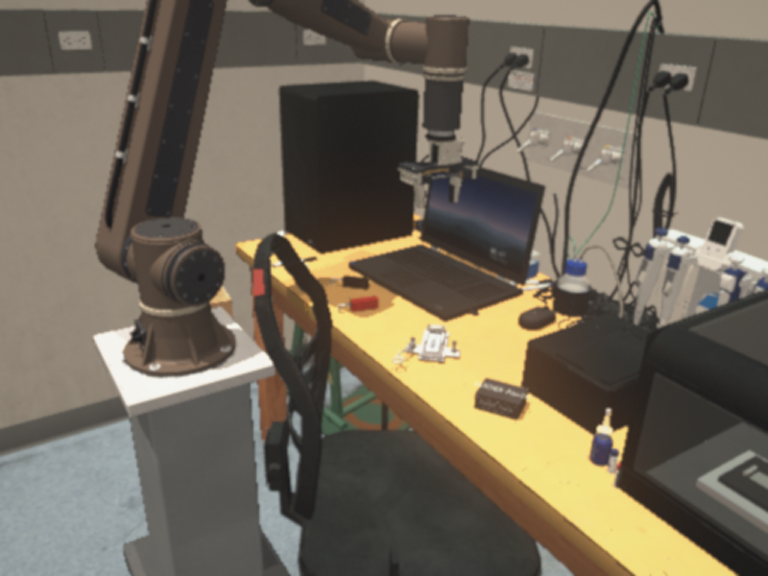

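View pics/wrist0.png

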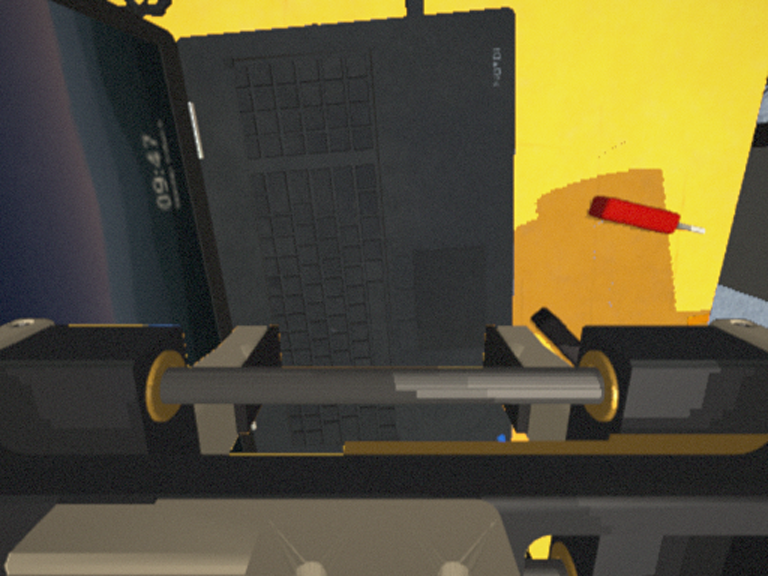

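The scene view shows the fixture (white) at about (433,343). The puller candidates are a black block at (355,283) and the red look-alike at (362,303). Other dark things that could be confused with it are the carton at (501,397) and the mouse at (537,318). By the description I choose the black block beside the red one, and I'll check it in a crop.

Run:
```python
from h import *
c=np.load("pics/scene.npy",allow_pickle=True).item()
s=np.load("pics/side.npy",allow_pickle=True).item()
w=np.load("pics/wrist.npy",allow_pickle=True).item()
for n,u,v in [("blk",355,283),("red",362,303),("fix",433,343),("carton",501,397),("laptopcorner",447,313),("lapL",350,262)]:
    print(n,ray(c,u/1.5,v/1.5,0.02).round(3),dep(c,u/1.5,v/1.5).round(3))
print(ray(w,640/1.5,215/1.5,.02),ray(w,550/1.5,325/1.5,.02))
a=c["img"][165:255,190:320,::-1]; a=cv2.resize(a,(780,540),interpolation=cv2.INTER_CUBIC)
cv2.imwrite("pics/crop1.png",a)
```

```text
blk [0.481 0.071 0.02 ] [0.488 0.083 0.014]
red [ 0.434 -0.041  0.02 ] [ 0.436 -0.039  0.018]
fix [ 0.464 -0.291  0.02 ] [ 0.47  -0.282  0.014]
carton [ 0.449 -0.525  0.02 ] [ 0.437 -0.538  0.031]
laptopcorner [ 0.581 -0.189  0.02 ] [ 0.586 -0.182  0.016]
lapL [0.542 0.204 0.02 ] [0.551 0.219 0.013]
[ 0.44037231 -0.03065602  0.02      ] [0.50943423 0.07628466 0.02      ]
```

View pics/crop1.png

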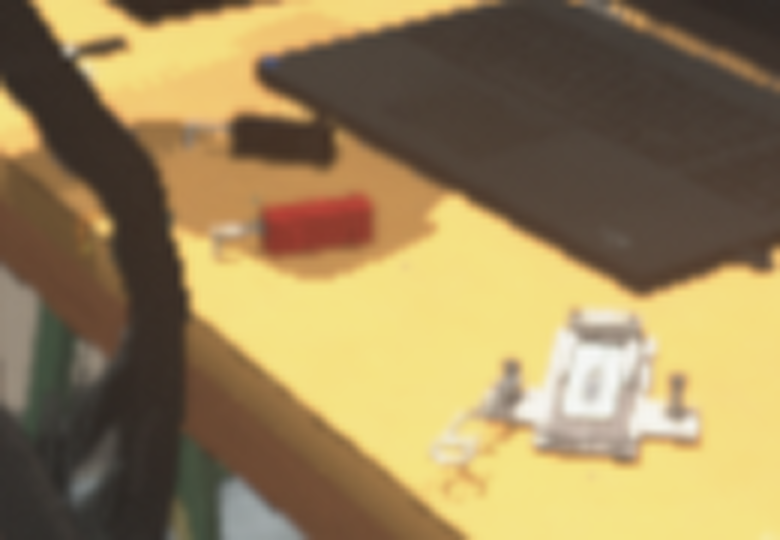

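The crop confirms it. The black puller is at crop (285,140) with its steel finger to the left at (190,130), and the red one is below it. The spring's loop is at about (455,445), the pin at (510,380) and the post at (680,400). Next is a close look from above the fixture.

Call:
move_arm(plan=[[1,-0.03,-0.033,0,0,0,0],[1,-0.03,-0.033,0,0,0,0],[1,-0.03,-0.033,0,0,0,0],[1,-0.03,-0.033,0,0,0,0],[1,-0.03,-0.033,0,0,0,0],[1,-0.03,-0.033,0,0,0,0],[1,0,0,0,0,0,0]])

```text
time_s: 1.02
tcp_pos: [0.493, -0.1996, 0.2268]
eef_rot: [180.0, 0.0, -90.2]
contact_force: [-0.1, 0.5, 0.4]
gripper_width: 0.0876
gripper_force: 0.0
```

Run:
```python
from h import *
c=cap("wrist"); np.save("pics/w1.npy",c,allow_pickle=True); save(c,"w1.png",None,1.56)
s=telemetry.get_state();print(s["time_s"],s["tcp_pos"],s["eef_rot"],s["joints"],-np.array(c["R"]).T@c["t"])
```

```text
1.075 [ 0.49415263 -0.19883848  0.22678824] [-1.79973744e+02  6.17698256e-03 -9.01150956e+01] [-8.18740955e-01  7.09696999e+00 -1.72249742e+01 -7.13341570e-03
 -6.56518782e+01  7.06583451e-01] [ 0.49255049 -0.27323479  0.3848617 ]
```

View pics/w1.png

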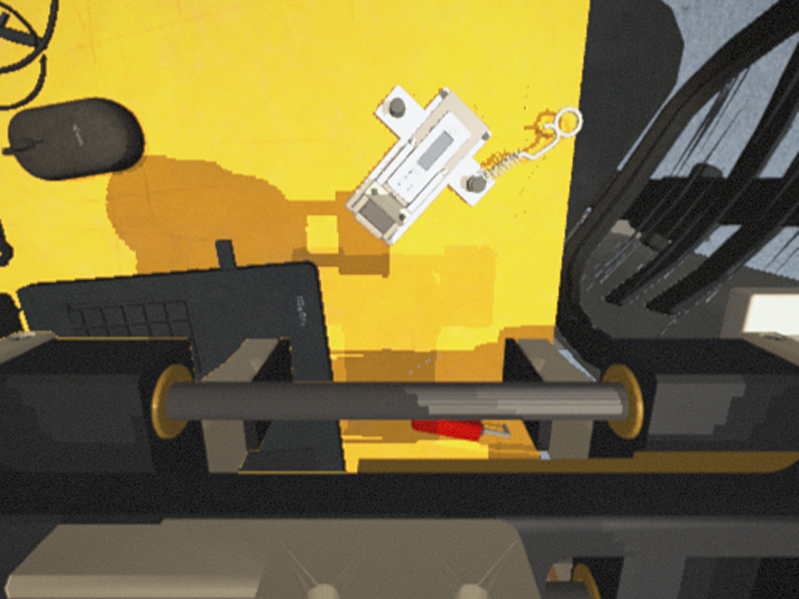

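The wrist view shows the pin at (476,184), the post at (397,107), the loop at (567,122) and the bridge end at (380,210). The cell's label is at (435,152), and the chair is to the right, beyond the table edge at x≈570.

```bash
cat >> h.py <<'E'
def frame(pin,post):
    o=(pin+post)/2; y=(pin-post)[:2]; y/=np.linalg.norm(y); x=np.array([y[1],-y[0]]); return o[:2],x,y
E
python3 - <<'E'
from h import *
c=np.load("pics/w1.npy",allow_pickle=True).item(); k=1.5625
P=lambda u,v,z: ray(c,u/k,v/k,z)
pin,post,eye=P(476,184,.035),P(397,107,.035),P(567,122,.024)
o,x,y=frame(pin,post); print("pin",pin,"post",post,np.linalg.norm(pin-post)); print("eye",eye,np.linalg.norm((eye-pin)[:2])); print("o",o,"x",x,np.degrees(np.arctan2(x[1],x[0])))
f=lambda p:(((p[:2]-o)@x*1e3).round(1),((p[:2]-o)@y*1e3).round(1))
print("eye fix",f(eye))
for n,u,v,z in [("label",435,152,.022),("c1",443,92,.016),("c2",488,133,.016),("e1",348,205,.026),("e2",390,243,.026),("tableedge",580,100,0),("tableedge",560,300,0)]: print(n,f(P(u,v,z)),P(u,v,z)[:2])
a=c["img"][45:170,210:385,::-1]; cv2.imwrite("pics/crop2.png",cv2.resize(a,None,fx=4.5,fy=4.5,interpolation=cv2.INTER_CUBIC))
E
```

```text
pin [ 0.42886657 -0.26400704  0.035     ] post [ 0.49295004 -0.32198763  0.035     ] 0.08642014176958625
eye [ 0.35583787 -0.31195553  0.024     ] 0.08736274043777059
o [ 0.4609083  -0.29299734] x [0.67091534 0.74153395] 47.8622492443855
eye fix (np.float64(-84.6), np.float64(65.2))
label (np.float64(3.2), np.float64(1.9)) [ 0.46165478 -0.28938005]
c1 (np.float64(-35.2), np.float64(-24.8)) [ 0.45568387 -0.335736  ]
c2 (np.float64(-37.7), np.float64(24.5)) [ 0.41746404 -0.30449355]
e1 (np.float64(83.7), np.float64(-23.7)) [ 0.53464716 -0.24686909]
e2 (np.float64(84.1), np.float64(24.2)) [ 0.4993681  -0.21442194]
tableedge (np.float64(-111.6), np.float64(65.3)) [ 0.33761712 -0.33189723]
tableedge (np.float64(19.0), np.float64(185.7)) [ 0.33595725 -0.1542627 ]
```

View pics/crop2.png

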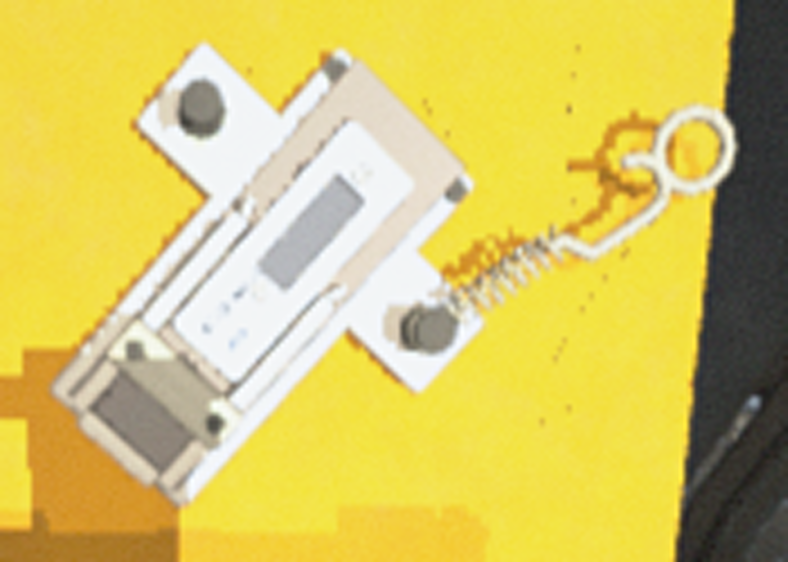

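```bash
cat >> h.py <<'E'
def cloud(c):
    v,u=np.mgrid[:384,:512]; z=c["depth"]; p=np.stack([u*z,v*z,z],-1)@np.linalg.inv(c["intrinsics"]).T
    X=(p-c["t"])@np.array(c["R"]); X[z==0]=np.nan; return X
E
python3 - <<'E'
from h import *
c=np.load("pics/w1.npy",allow_pickle=True).item(); X=cloud(c)
def win(x0,y0,x1,y1,lo,hi,n):
    x0,x1=int(210+x0/4.5),int(210+x1/4.5);y0,y1=int(45+y0/4.5),int(45+y1/4.5)
    q=X[y0:y1,x0:x1].reshape(-1,3); q=q[~np.isnan(q[:,2])]; q=q[(q[:,2]>lo)&(q[:,2]<hi)]
    print(n,len(q),q.mean(0).round(4) if len(q) else 0,(q.max(0)-q.min(0)).round(4) if len(q) else 0,"mid",((q.max(0)+q.min(0))/2).round(4)); return q
win(500,380,650,480,-.02,.02,"table")
a=win(165,65,245,145,.030,.045,"post"); b=win(390,295,470,365,.030,.045,"pin")
e=win(650,90,760,210,.015,.035,"eye")
cell=win(270,190,330,280,.0,.05,"cell"); bed=win(370,110,420,140,.0,.05,"bed"); br=win(140,350,210,400,0,.06,"bridge")
o,x,y=frame((a.max(0)+a.min(0))/2,(a.max(0)+a.min(0))/2*0+ (b.max(0)+b.min(0))/2)
E
```

```text
table 721 [ 3.746e-01 -2.328e-01 -3.000e-04] [0.0486 0.0301 0.0049] mid [ 3.745e-01 -2.326e-01 -3.000e-04]
post 82 [ 0.4924 -0.3241  0.0347] [0.0109 0.0103 0.0034] mid [ 0.4924 -0.3242  0.0347]
pin 83 [ 0.4261 -0.2641  0.0331] [0.0132 0.0112 0.0048] mid [ 0.4253 -0.2642  0.0325]
eye 190 [ 0.3564 -0.3113  0.0254] [0.0241 0.0261 0.0065] mid [ 0.3555 -0.3107  0.0245]
cell 258 [ 0.4646 -0.2904  0.0201] [0.0162 0.0239 0.0092] mid [ 0.4645 -0.2905  0.0194]
bed 77 [ 0.4379 -0.3204  0.0157] [0.0159 0.0099 0.0216] mid [ 0.4371 -0.321   0.011 ]
bridge 164 [ 0.501  -0.2525  0.0322] [0.0191 0.0141 0.0237] mid [ 0.5015 -0.2521  0.026 ]
```

```bash
cat >> h.py <<'E'
PIN=np.array([.4261,-.2641]);POST=np.array([.4924,-.3241]);O=(PIN+POST)/2;FY=(PIN-POST)/np.linalg.norm(PIN-POST);FX=np.array([FY[1],-FY[0]])
def tofix(p): d=np.array(p)[:2]-O; return np.array([d@FX,d@FY])
def tow(fx,fy): return O+fx*FX+fy*FY
E
python3 - <<'E'
from h import *
c=np.load("pics/w1.npy",allow_pickle=True).item(); X=cloud(c)
for u,v in [(352,120),(412,185),(174,335),(238,392)]: print("cell",tofix(ray(c,210+u/4.5,45+v/4.5,.022)).round(4))
print("eye",tofix([.356,-.3112]),"push start",tow(-.05,0),"x",FX)
q=X.reshape(-1,3); q=q[~np.isnan(q[:,0])]
m=(q[:,0]<.33)&(q[:,0]>.1)
for lo in np.arange(-.5,0,.05):
    k=q[m&(q[:,1]>lo)&(q[:,1]<lo+.05)]
    if len(k): print(lo.round(2),"maxz",k[:,2].max().round(3), "x of z>0:",k[k[:,2]>0.0][:,0].max().round(3) if (k[:,2]>0).any() else None)
print("mouse",dep(c,75/1.5625,140/1.5625))
s=np.load("pics/side.npy",allow_pickle=True).item()
for n in ["scene","side"]:
    Y=cloud(np.load(f"pics/{n}.npy",allow_pickle=True).item()).reshape(-1,3); k=Y[(Y[:,0]>.15)&(Y[:,0]<.335)&(Y[:,1]>-.6)&(Y[:,1]<0)&(Y[:,2]>.02)&(Y[:,2]<.6)]; print(n,len(k),k.max(0) if len(k) else 0,k.min(0) if len(k) else 0)
E
```

```text
cell [-0.0254 -0.0105]
cell [-0.0245  0.0141]
cell [ 0.0516 -0.0087]
cell [0.0511 0.0163]
eye [-0.08195977  0.06508124] push start [ 0.42569994 -0.33117281] x [0.67100117 0.74145629]
-0.5 maxz -0.268 x of z>0: None
-0.45 maxz -0.132 x of z>0: None
-0.4 maxz -0.046 x of z>0: None
-0.35 maxz -0.014 x of z>0: None
-0.3 maxz 0.052 x of z>0: 0.179
-0.25 maxz 0.079 x of z>0: 0.212
-0.2 maxz 0.052 x of z>0: 0.255
-0.15 maxz 0.049 x of z>0: 0.314
-0.1 maxz 0.036 x of z>0: 0.313
-0.05 maxz -0.167 x of z>0: None
mouse [ 0.74975325 -0.29880908  0.0324658 ]
scene 917 [ 0.31270545 -0.10385495  0.2956795 ] [ 0.15011229 -0.29231294  0.02051035]
side 548 [ 0.24586618 -0.13764474  0.29697629] [ 0.1500212  -0.29475806  0.0275033 ]
```

The cell's rear is at fixture x ≈ -25, so it has about 33 mm to travel. I'll close the fingers, turn the closing line along fixture x and go behind the cell.

Call:
move_arm(plan=[[-1,-0.0123,-0.023,-0.02,0,0,8],[-1,-0.0123,-0.023,-0.02,0,0,8],[-1,-0.0123,-0.023,-0.02,0,0,8],[-1,-0.0123,-0.023,-0.02,0,0,8],[-1,-0.0123,-0.023,-0.02,0,0,8],[-1,-0.0123,-0.023,-0.02,0,0,8],[-1,0,0,-0.02,0,0,0],[-1,0,0,0,0,0,0],[-1,0,0,0,0,0,0]], force=20)

```text
time_s: 2.2
tcp_pos: [0.4221, -0.3358, 0.0871]
eef_rot: [180.0, -0.0, -42.0]
contact_force: [0.2, 0.1, -0.7]
gripper_width: 0.0039
gripper_force: 0.0
```

Run:
```python
from h import *
s=telemetry.get_state();print(s["time_s"],s["tcp_pos"],s["eef_rot"],tofix(s["tcp_pos"]))
c=cap("wrist"); np.save("pics/w2.npy",c,allow_pickle=True); save(c,"w2.png",None,1.5)
```

```text
2.2 [ 0.42213108 -0.33584261  0.08706469] [ 1.79997749e+02 -2.87532699e-02 -4.19527702e+01] [-0.05585716 -0.00048728]
```

View pics/w2.png

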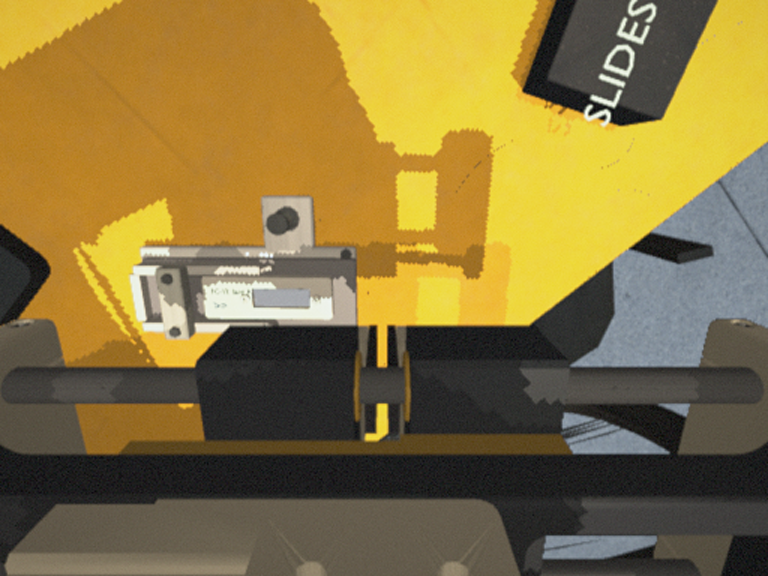

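The view shows the fixture with the cell label at (280,298), the post at (283,220), the bridge at (172,300) and closed fingers at about (380,380). I'll check the finger blocks' height by depth before going down.

Run:
```python
from h import *
c=np.load("pics/w2.npy",allow_pickle=True).item(); X=cloud(c)
for u,v in [(280,350),(280,400),(220,340),(340,340),(480,340),(364,340),(399,340),(364,430),(399,430),(380,385)]:
    p=X[int(v/1.5),int(u/1.5)]; print((u,v),tofix(p).round(3),p[2].round(3))
print(tofix(ray(c,332/1.5,295/1.5,.022)), tofix(ray(c,283/1.5,220/1.5,.035)))
```

```text
(280, 350) [-0.034 -0.038] 0.171
(280, 400) [-0.035 -0.031] 0.177
(220, 340) [-0.02  -0.038] 0.166
(340, 340) [-0.046 -0.038] 0.165
(480, 340) [-0.077 -0.038] 0.165
(364, 340) [-0.048 -0.011] 0.105
(399, 340) [-0.062 -0.012] 0.107
(364, 430) [-0.05   0.002] 0.142
(399, 430) [-0.061  0.008] 0.133
(380, 385) [-0.055 -0.03 ] 0.171
[-0.02623231 -0.00125958] [-0.00349484 -0.04675765]
```

Call:
move_arm(plan=[[-1,0,0,-0.03,0,0,0],[-1,0,0,-0.028,0,0,0],[-1,0,0,-0.01,0,0,0],[-1,0,0,0,0,0,0],[-1,0.0027,0.003,0,0,0,0],[-1,0.0027,0.003,0,0,0,0],[-1,0.0027,0.003,0,0,0,0],[-1,0.0027,0.003,0,0,0,0],[-1,0.0027,0.003,0,0,0,0],[-1,0.0027,0.003,0,0,0,0],[-1,0.0027,0.003,0,0,0,0],[-1,0.0027,0.003,0,0,0,0],[-1,0.0027,0.003,0,0,0,0],[-1,0,0,0,0,0,0]])

```text
time_s: 4.0
tcp_pos: [0.4457, -0.3087, 0.0185]
eef_rot: [-180.0, 0.0, -42.0]
contact_force: [-0.0, -0.0, -0.1]
gripper_width: 0.0001
gripper_force: 0.0
```

Run:
```python
from h import *
s=telemetry.get_state();print(s["time_s"],s["tcp_pos"],tofix(s["tcp_pos"]),s["contact_force"])
c=cap("wrist"); np.save("pics/w3.npy",c,allow_pickle=True)
im=c["img"][120:230,60:260,::-1]; cv2.imwrite("pics/w3.png",cv2.resize(im,None,fx=4,fy=4))
```

```text
4.0 [ 0.44568328 -0.30869729  0.01846133] [-0.01992653  0.00026433] [-0.01695588 -0.00881752 -0.10162606]
```

View pics/w3.png

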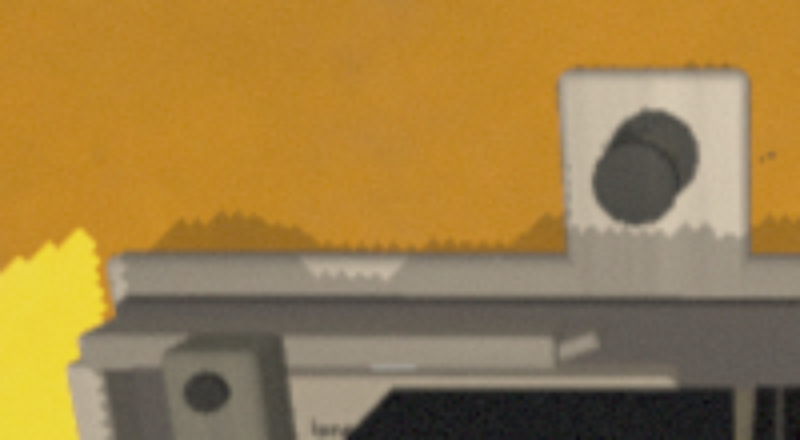

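The crop shows the cell's rear corner at (680,378) just ahead of the finger at (740,400), with the post at (640,170). I'll push on.

Call:
move_arm(plan=[[-1,0.002,0.0022,0,0,0,0],[-1,0.002,0.0022,0,0,0,0],[-1,0.002,0.0022,0,0,0,0],[-1,0.002,0.0022,0,0,0,0],[-1,0.002,0.0022,0,0,0,0],[-1,0.002,0.0022,0,0,0,0],[-1,0,0,0,0,0,0]])

```text
time_s: 4.92
tcp_pos: [0.4539, -0.298, 0.0184]
eef_rot: [179.7, 0.2, -42.0]
contact_force: [-11.1, -20.3, 2.9]
gripper_width: 0.0003
gripper_force: 11.2
```

Run:
```python
from h import *
s=telemetry.get_state();print(s["time_s"],s["tcp_pos"],tofix(s["tcp_pos"]),s["contact_force"])
c=cap("wrist"); np.save("pics/w4.npy",c,allow_pickle=True)
im=c["img"][120:230,60:260,::-1]; cv2.imwrite("pics/w4.png",cv2.resize(im,None,fx=4,fy=4))
```

```text
4.925 [ 0.45394864 -0.29804653  0.01843894] [-0.00648339  0.0012826 ] [-11.12427234 -20.30365397   2.90076719]
```

View pics/w4.png

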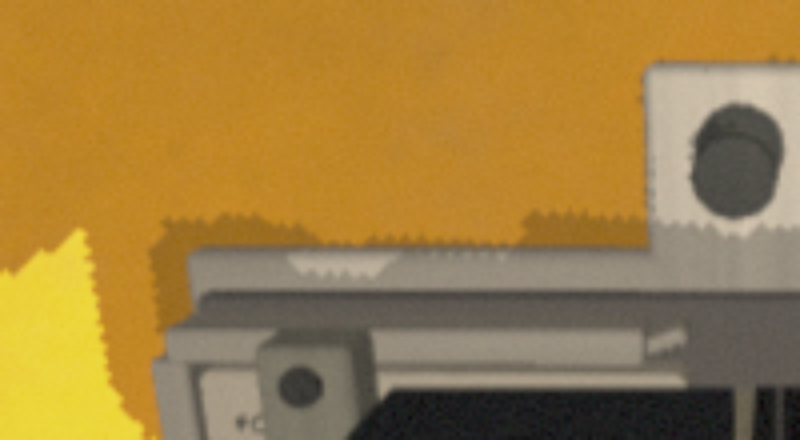

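The cell is home: its front end is at (198,375) against the stop, its rear at the flare start (688,378), and the push force was firm at 23 N. I'll back off, rise and go to look at the puller.

Call:
move_arm(plan=[[-1,-0.0045,-0.005,0,0,0,0],[-1,-0.0055,-0.006,0,0,0,0],[-1,-0.0055,-0.006,0,0,0,0],[-1,0,0,0.04,0,0,0],[-1,0,0,0.05,0,0,0],[0,0,0,0.05,0,0,0],[0,0,0,0.04,0,0,0],[0,-0.002,0.048,0,0,0,5.25],[0,-0.002,0.048,0,0,0,5.25],[0,-0.002,0.048,0,0,0,5.25],[0,-0.002,0.048,0,0,0,5.25],[0,-0.002,0.048,0,0,0,5.25],[0,-0.002,0.048,0,0,0,5.25],[0,-0.002,0.048,0,0,0,5.25],[0,-0.002,0.048,0,0,0,5.25],[0,0,0,0,0,0,0],[0,0,0,0,0,0,0]])

```text
time_s: 7.1
tcp_pos: [0.4257, 0.0712, 0.1985]
eef_rot: [-180.0, 0.0, 0.0]
contact_force: [-0.3, 0.5, -0.4]
gripper_width: 0.0441
gripper_force: 0.0
```

Run:
```python
from h import *
s=telemetry.get_state();print(s["time_s"],s["tcp_pos"],s["eef_rot"],s["contact_force"],s["joints"])
c=cap("wrist"); np.save("pics/w5.npy",c,allow_pickle=True); save(c,"w5.png",None,1.5)
```

```text
7.1 [0.42573053 0.07119464 0.19850242] [-1.79997298e+02  1.11598657e-02  2.90775603e-02] [-0.25802846  0.47614182 -0.39007955] [ 3.58668733e+01 -1.84582939e+00 -3.06704029e+01 -9.95745204e-03
 -6.11828920e+01  5.41670042e+01]
```

View pics/w5.png

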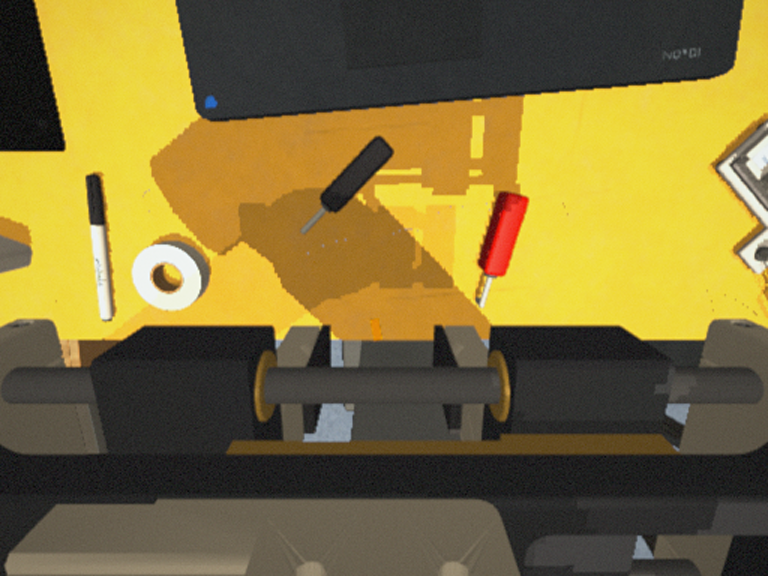

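The view shows the black puller with its handle from (325,203) to (385,145) and its finger at (303,234). The red look-alike is at (503,235), the tape at (170,275) and the pen at (100,245).

Run:
```python
from h import *
c=np.load("pics/w5.npy",allow_pickle=True).item(); X=cloud(c)
m=np.zeros((384,512),bool); m[88:145,205:268]=True
m&=(X[...,2]>.025)&(X[...,2]<.036)&(c["img"].max(2)<70)
q=X[m]; r_=cv2.minAreaRect((q[:,:2]*1e3).astype(np.float32)); print(m.sum(),r_,q[:,2].mean())
p=ray(c,303/1.5,234/1.5,.016); ctr=np.array(r_[0])/1e3; d=p[:2]-ctr; print("finger",p,np.linalg.norm(d),np.degrees(np.arctan2(d[1],d[0])))
print(tofix(ctr))
```

```text
903 ((492.2327880859375, 93.7656478881836), (18.72315216064453, 70.67560577392578), 45.03721237182617) 0.029520114650865233
finger [0.4436644  0.13934936 0.016     ] 0.06660903191644212 136.815703324585
[0.30971691 0.23580301]
```

Call:
move_arm(plan=[[0,0.0133,0.0045,-0.02,0,0,-8.9],[0,0.0133,0.0045,-0.02,0,0,-8.9],[0,0.0133,0.0045,-0.02,0,0,-8.9],[0,0.0133,0.0045,-0.02,0,0,-8.9],[0,0.0133,0.0045,-0.02,0,0,-8.9],[0,0,0,-0.03,0,0,0],[0,0,0,-0.03,0,0,0],[0,0,0,-0.025,0,0,0],[0,0,0,-0.01,0,0,0],[0,0,0,0,0,0,0],[-1,0,0,0,0,0,0],[-1,0,0,0,0,0,0],[-1,0,0,0,0,0,0],[-1,0,0,0,0,0,0],[-1,0,0,0,0,0,0]], force=50)

```text
time_s: 9.02
tcp_pos: [0.4927, 0.0939, 0.0042]
eef_rot: [-180.0, -0.0, -44.5]
contact_force: [-1.8, -0.1, 6.3]
gripper_width: 0.0196
gripper_force: 50.0
```

The handle is gripped at a 19.6 mm opening. I'll lift it and carry it so the finger is above the loop.

Call:
move_arm(plan=[[-1,0,0,0.03,0,0,0],[-1,0,0,0.05,0,0,0],[-1,-0.0045,-0.0225,0.03,0,0,0],[-1,-0.0085,-0.043,0,0,0,0],[-1,-0.0085,-0.043,0,0,0,0],[-1,-0.0085,-0.043,0,0,0,0],[-1,-0.0085,-0.043,0,0,0,0],[-1,-0.0085,-0.043,0,0,0,0],[-1,-0.0085,-0.043,0,0,0,0],[-1,-0.0085,-0.043,0,0,0,0],[-1,-0.0085,-0.043,0,0,0,0],[-1,-0.0085,-0.043,0,0,0,0],[-1,-0.0085,-0.041,0,0,0,0],[-1,0,0,-0.03,0,0,0],[-1,0,0,-0.03,0,0,0],[-1,0,0,0,0,0,0],[-1,0,0,0,0,0,0]])

```text
time_s: 11.15
tcp_pos: [0.4035, -0.357, 0.0544]
eef_rot: [180.0, -0.0, -44.5]
contact_force: [0.9, 0.1, 0.1]
gripper_width: 0.0193
gripper_force: 50.0
```

Run:
```python
from h import *
s=telemetry.get_state();print(s["time_s"],s["tcp_pos"],s["eef_rot"],s["contact_force"],s["gripper_width"])
ims=[]
for n in ["scene","side"]:
    c=cap(n); np.save(f"pics/{n}6.npy",c,allow_pickle=True)
    u,v=proj(c,[.37,-.31,.03]).astype(int); print(n,u,v); 
    im=c["img"][max(v-30,0):v+30,max(u-33,0):u+33,::-1]; ims.append(cv2.resize(im,(396,360),interpolation=cv2.INTER_CUBIC))
    print([proj(c,p).round(1) for p in ([.3555,-.3115,.024],[.3555,-.3115,.055],[.4261,-.2641,.035])])
cv2.imwrite("pics/c6.png",np.hstack(ims))
```

```text
11.15 [ 0.40351748 -0.3569809   0.05441799] [ 1.79998684e+02 -3.90997032e-02 -4.44647327e+01] [0.85816859 0.13257955 0.06594456] 0.019286042341673457
scene 268 235
[array([264.6, 238.9]), array([264.9, 230.1]), array([274.7, 224. ])]
side 332 195
[array([335.6, 199.3]), array([336.4, 190.5]), array([311.5, 189.9])]
```

View pics/c6.png

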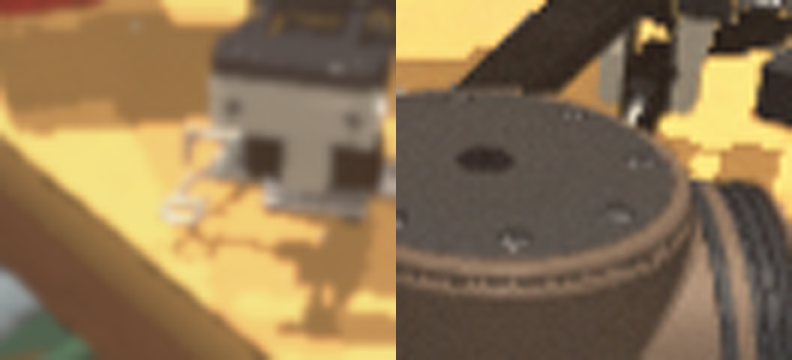

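The scene crop shows the puller's shank bend at (190,133) and finger end at (185,158), above the loop at (185,208). The side view is blocked by the arm. I'll check the alignment with numbers.

Run:
```python
from h import *
c=np.load("pics/scene6.npy",allow_pickle=True).item(); a=np.load("pics/scene.npy",allow_pickle=True).item()
for n,d in (("now",c),("start",a)):
    im=d["img"].astype(int); sat=im.max(2)-im.min(2)
    print(n,"cols 256..277"); 
    for v in range(224,246): print(v,sat[v,256:278])
```

```text
now cols 256..277
224 [ 90  89  91  92  93  93  92  92  92  95 106 113 112  92  55  37  31  30
  30  31  33  33]
225 [102 101 113 118 120 119 119 118 115 109 106 110 112 101  65  39  34  33
  32  32  33  33]
226 [121 123 128 129 128 128 127 127 124 107  85  85  89  78  56  38  36  39
  33  30  30  31]
227 [119 124 125 125 125 125 124 124 122 104  68  63  71  61  51  43  38  41
  33  25  26  27]
228 [115 119 122 124 125 124 124 123 120 104  69  91 106 100  92  72  42  31
  26  22  24  26]
229 [114 115 120 123 124 124 124 123 120 104  81 115 124 123 115  87  46  25
  22  21  25  27]
230 [114 114 115 121 123 123 123 123 120 104  87 118 124 119  99  66  38  24
  22  22  25  28]
231 [112 113 114 120 122 122 122 122 122 110 100 120 121 110  79  47  29  24
  22  22  25  28]
232 [112 112 114 117 122 122 122 122 122 119 113 115 112  92  60  34  25  23
  21  21  24  28]
233 [112 112 112 114 120 122 123 122 122 115 103  99  90  64  43  30  26  26
  25  23  25  28]
234 [113 112 112 114 118 123 123 123 119 104  84  81  84  75  67  54  45  44
  39  35  37  37]
235 [114 113 113 113 115 119 123 121 
[... 2417 characters left out ...]
6 106 119 123 122
 121 118 113 110]
239 [110 109 110 111 108  90  61  67  75  77  73  55  55  86 114 120 120 117
 115 112 112 112]
240 [110 110 110 110 108  87  52  55  72  80  80  61  58  92 116 122 120 115
 112 112 111 113]
241 [110 111 110 111 111 102  69  45  53  63  65  64  82 107 114 116 116 112
 112 111 111 111]
242 [112 112 112 112 113 111 102  90  92  93  90  94 111 113 112 113 113 112
 111 111 111 111]
243 [116 113 112 112 111 112 113 116 120 119 118 117 121 117 115 115 113 112
 110 110 110 110]
244 [119 117 114 112 112 113 115 118 122 122 124 124 122 124 121 119 114 112
 110 110 109 110]
245 [103 119 118 116 115 118 119 120 122 123 123 125 124 123 122 118 112 111
 110 109 110 110]
```

The finger sits about 3 mm in +x of the ring centre, so I'll correct that and lower it.

Call:
move_arm(plan=[[-1,-0.0025,0,0,0,0,0],[-1,0,0,-0.01,0,0,0],[-1,0,0,-0.01,0,0,0],[-1,0,0,-0.004,0,0,0],[-1,0,0,-0.004,0,0,0],[-1,0,0,-0.003,0,0,0],[-1,0,0,0,0,0,0]])

```text
time_s: 12.12
tcp_pos: [0.4004, -0.3568, 0.0224]
eef_rot: [180.0, 0.0, -44.5]
contact_force: [0.8, -0.7, -1.0]
gripper_width: 0.0197
gripper_force: 50.0
```

```bash
cat >> h.py <<'E'
F=np.array([-.0455,.0455])
def tcp(th,rr): return PIN+rr*(np.cos(th)*-FY+np.sin(th)*-FX)-F
def pol(t): d=np.array(t)[:2]+F-PIN; return np.arctan2(d@-FX,d@-FY),np.hypot(*d)
E
python3 - <<'E'
from h import *
s=telemetry.get_state()["tcp_pos"]; print(pol(s)); p=np.array(s[:2])
for th in [1.75,1.65,1.55,1.45,1.35,1.25,1.15,1.05,.95,.85,.75,.65,.55]:
    q=tcp(th,.088); print(th,((q-p)*1e3).round(1),q.round(4)); p=q
for th,rr in [(.5,.094),(.47,.10),(.44,.106),(.41,.112),(.38,.118),(.36,.1235),(.3,.1245),(.24,.1245),(.18,.1245),(.12,.1245),(.06,.1245),(0,.1245)]:
    q=tcp(th,rr); print(th,rr,((q-p)*1e3).round(1),q.round(4)); p=q
E
```

```text
(np.float64(1.8204495668110334), np.float64(0.085421380734127))
1.75 [ 1.5 -6.5] [ 0.4019 -0.3633]
1.65 [ 5.7 -6.7] [ 0.4076 -0.37  ]
1.55 [ 6.3 -6.1] [ 0.4139 -0.3761]
1.45 [ 6.9 -5.4] [ 0.4208 -0.3815]
1.35 [ 7.4 -4.7] [ 0.4283 -0.3862]
1.25 [ 7.9 -3.9] [ 0.4361 -0.3901]
1.15 [ 8.2 -3.1] [ 0.4444 -0.3933]
1.05 [ 8.5 -2.3] [ 0.4528 -0.3956]
0.95 [ 8.7 -1.4] [ 0.4615 -0.397 ]
0.85 [ 8.8 -0.6] [ 0.4703 -0.3976]
0.75 [8.8 0.3] [ 0.4791 -0.3973]
0.65 [8.7 1.2] [ 0.4878 -0.3961]
0.55 [8.6 2.1] [ 0.4964 -0.394 ]
0.5 0.094 [ 6.2 -4.3] [ 0.5025 -0.3984]
0.47 0.1 [ 4.8 -4.6] [ 0.5073 -0.403 ]
0.44 0.106 [ 5.1 -4.4] [ 0.5124 -0.4074]
0.41 0.112 [ 5.4 -4.2] [ 0.5178 -0.4116]
0.38 0.118 [ 5.7 -4. ] [ 0.5235 -0.4156]
0.36 0.1235 [ 4.6 -3.8] [ 0.5281 -0.4194]
0.3 0.1245 [7.  2.7] [ 0.5351 -0.4167]
0.24 0.1245 [6.3 4. ] [ 0.5414 -0.4127]
0.18 0.1245 [6.1 4.4] [ 0.5475 -0.4083]
0.12 0.1245 [5.8 4.7] [ 0.5532 -0.4036]
0.06 0.1245 [5.5 5.1] [ 0.5587 -0.3985]
0 0.1245 [5.2 5.4] [ 0.5639 -0.3931]
```

Call:
move_arm(plan=[[-1,0,0,-0.002,0,0,0],[-1,0,0,-0.002,0,0,0],[-1,0,0,0,0,0,0]])

```text
time_s: 12.5
tcp_pos: [0.4004, -0.3568, 0.0185]
eef_rot: [180.0, 0.0, -44.5]
contact_force: [0.6, -1.0, -0.7]
gripper_width: 0.0194
gripper_force: 50.0
```

Call:
move_arm(plan=[[-1,0.0015,-0.0065,0,0,0,0],[-1,0.0057,-0.0067,0,0,0,0],[-1,0.0063,-0.0061,0,0,0,0],[-1,0.0069,-0.0054,0,0,0,0],[-1,0,0,0,0,0,0]])

```text
time_s: 13.12
tcp_pos: [0.4215, -0.382, 0.0184]
eef_rot: [180.0, -0.0, -44.5]
contact_force: [-0.0, 0.7, -1.0]
gripper_width: 0.0198
gripper_force: 50.0
```

Run:
```python
from h import *
s=telemetry.get_state(); print(s["tcp_pos"],pol(s["tcp_pos"]),s["contact_force"])
c=cap("scene"); np.save("pics/scene7.npy",c,allow_pickle=True)
f=np.array(s["tcp_pos"])[:2]+F; print("finger px",proj(c,[*f,.024]))
im=c["img"].astype(int); sat=im.max(2)-im.min(2); print("old loc 260..271")
for v in range(235,244): print(v,sat[v,260:271])
u,v0=proj(c,[*f,.024]).astype(int); print("at",u-8)
for v in range(v0-7,v0+7): print(v,sat[v,u-8:u+9])
```

```text
[ 0.42148579 -0.38200801  0.01838808] (np.float64(1.4406482259515183), np.float64(0.08805880717146738)) [-0.00124919  0.73051063 -1.03573077]
finger px [274.62870734 240.77315389]
old loc 260..271
235 [113 112 112 112 112 112 111 111 112 112 104]
236 [112 112 112 112 112 111 111 111 111 112 102]
237 [111 111 112 112 112 111 112 112 112 112 101]
238 [112 112 111 111 112 112 112 112 112 112 101]
239 [112 112 112 112 112 113 112 112 112 111 101]
240 [112 112 112 112 112 113 113 112 112 109  91]
241 [111 113 112 113 113 113 113 113 113 110  90]
242 [112 113 113 113 114 112 113 114 113 112 100]
243 [112 112 113 113 113 113 113 113 113 114 116]
at 266
233 [110 110 112 107  73  34  21  27  26  26  27  28  22  29  34  34  35]
234 [111 111 112 112  94  56  37  35  32  30  32  35  30  31  33  33  32]
235 [111 111 112 112 104  72  61  70  60  49  53  53  45  33  31  31  28]
236 [111 111 111 112 102  74  81 108 114  95  99 101  77  41  32  32  28]
237 [112 112 112 112 101  73  82 109 119 109 107 106  87  50  35  33  30]
238 [112 112 112 112 101  73  66  81  91  76  69  65  55  41  35  34  31]
239 [112 112 112 111 101  72  52  58  62  46  38  39  41  44  42  41  38]
240 [113 112 112 109  91  63  63  75  63  37  31  42  73  85  85  82  70]
241 [113 113 113 110  90  65  73  87  71  42  39  67 111 120 119 118 115]
242 [113 114 113 112 100  70  62  66  59  45  56  88 118 123 124 125 125]
243 [113 113 113 114 116 105  91  76  66  69  94 115 124 125 126 125 125]
244 [112 113 112 113 118 122 121 115 106 110 120 126 127 129 126 125 125]
245 [112 112 112 113 115 119 122 124 121 125 126 121 117 126 128 125 125]
246 [112 111 111 112 115 120 125 122 123 128 127 122 121 125 127 126 125]
```

The loop has moved with the finger, so it is captured. I'll go on swinging.

Call:
move_arm(plan=[[-1,0.0074,-0.0047,0,0,0,0],[-1,0.0079,-0.0039,0,0,0,0],[-1,0.0082,-0.0031,0,0,0,0],[-1,0.0085,-0.0023,0,0,0,0],[-1,0.0087,-0.0014,0,0,0,0],[-1,0.0088,-0.0006,0,0,0,0],[-1,0.0088,0.0003,0,0,0,0],[-1,0.0087,0.0012,0,0,0,0],[-1,0.0086,0.0021,0,0,0,0],[-1,0.0062,-0.0043,0,0,0,0],[-1,0.0048,-0.0046,0,0,0,0],[-1,0.0051,-0.0044,0,0,0,0],[-1,0,0,0,0,0,0]])

```text
time_s: 14.8
tcp_pos: [0.5122, -0.4072, 0.0181]
eef_rot: [180.0, 0.1, -44.5]
contact_force: [-1.7, 4.2, -0.6]
gripper_width: 0.0199
gripper_force: 50.0
```

Call:
move_arm(plan=[[-1,0.0054,-0.0042,0,0,0,0],[-1,0.0057,-0.004,0,0,0,0],[-1,0.0048,-0.004,0,0,0,0],[-1,0,0,0,0,0,0]])

```text
time_s: 15.3
tcp_pos: [0.5261, -0.4177, 0.0172]
eef_rot: [180.0, 0.3, -44.6]
contact_force: [-5.0, 9.7, -1.3]
gripper_width: 0.0197
gripper_force: 50.0
```

Run:
```python
from h import *
s=telemetry.get_state(); print(s["tcp_pos"],pol(s["tcp_pos"]),s["contact_force"],np.linalg.norm(s["contact_force"][:2]),s["moment"])
c=cap("scene"); np.save("pics/scene8.npy",c,allow_pickle=True)
f=np.array(s["contact_force"])[:2]; print("pull dir theta",np.arctan2(-f@-FX,-f@-FY))
p=np.array(s["tcp_pos"][:2])
for th,rr in [(.3,.1245),(.24,.1245),(.18,.1245),(.12,.1245),(.06,.1245),(0,.1245),(-.02,.1245),(-.02,.119),(-.01,.113),(0,.108)]:
    q=tcp(th,rr); print(th,rr,((q-p)*1e3).round(1),q.round(4)); p=q
```

```text
[ 0.52614523 -0.41771841  0.01723861] (np.float64(0.3680007352609137), np.float64(0.12109819314069595)) [-4.95822595  9.72872105 -1.33464506] 10.91934145830185 [ 3.70045507  1.94490405 -0.21761586]
pull dir theta 0.36390168282981283
0.3 0.1245 [9. 1.] [ 0.5351 -0.4167]
0.24 0.1245 [6.3 4. ] [ 0.5414 -0.4127]
0.18 0.1245 [6.1 4.4] [ 0.5475 -0.4083]
0.12 0.1245 [5.8 4.7] [ 0.5532 -0.4036]
0.06 0.1245 [5.5 5.1] [ 0.5587 -0.3985]
0 0.1245 [5.2 5.4] [ 0.5639 -0.3931]
-0.02 0.1245 [1.7 1.9] [ 0.5656 -0.3913]
-0.02 0.119 [-4.2  3.6] [ 0.5614 -0.3877]
-0.01 0.113 [-5.3  3.1] [ 0.5561 -0.3846]
0 0.108 [-4.5  2.5] [ 0.5517 -0.3821]
```

Call:
move_arm(plan=[[-1,0,0,0,0,0,0],[-1,0,0,0,0,0,0],[-1,0,0,0,0,0,0]])

```text
time_s: 15.72
tcp_pos: [0.5259, -0.4175, 0.0173]
eef_rot: [180.0, 0.3, -44.6]
contact_force: [-4.9, 9.0, 0.3]
gripper_width: 0.0197
gripper_force: 50.0
```

Run:
```python
from h import *
for i in range(3):
    c=cap("scene"); s=telemetry.get_state(); print(s["tcp_pos"],pol(s["tcp_pos"]),s["contact_force"],np.linalg.norm(s["contact_force"][:2]))
th,rr=pol(s["tcp_pos"]); im=c["img"].astype(int); sat=im.max(2)-im.min(2)
D=lambda t,r_:PIN+r_*(np.cos(t)*-FY+np.sin(t)*-FX)
u,v=proj(c,[*D(th,rr),.024]); print("finger",u,v,"eye@.118",proj(c,[*D(th,.118),.024]),"post",proj(c,[*POST,.035]),"pin",proj(c,[*PIN,.035]))
u,v=int(u),int(v); print(u-16,v-9)
for y in range(v-9,v+8): print(y,*["%3d"%k for k in sat[y,u-16:u+12]])
```

```text
[ 0.52591576 -0.41752096  0.01727711] (np.float64(0.3689602852609435), np.float64(0.12081860384955748)) [-4.27856433  9.12403427 -1.6968005 ] 10.077406118374507
[ 0.52597488 -0.41755047  0.01728907] (np.float64(0.3686332007118889), np.float64(0.12087155159983999)) [-4.57932745  9.75437714 -0.17708155] 10.775811485780668
[ 0.5258574  -0.41748815  0.01723555] (np.float64(0.369269850219253), np.float64(0.12076306726740238)) [-4.649572    9.01173482 -1.17684191] 10.140507101773213
finger 308.5004247101321 237.13629987530973 eye@.118 [307.69246898 236.89506135] post [302.27068017 226.73900104] pin [274.65286521 224.00451356]
292 228
228   8  17  18  20  25  21  60 110 119  93  47  49  98 122 124 125 125 125 126 125 125 125 126 124 114  75  39  31
229  23  24  25  24  28  32  72 111 117 100  50  53 107 123 123 124 124 124 124 124 124 124 124 123 109  71  40  33
230  26  25  26  26  31  44  84 105 109  96  52  62 111 121 123 123 123 124 123 123 123 123 124 122 108  69  40  34
231  25  25  26  28  20  32  61  73  80  79  48  67 108 115 121 123 123 123 123 122 122 122 122 121 107  68  39  32

[... 807 characters left out ...]
  48
239  25  25  27  35  64 106 119 118 119 119 118 114 105  91  85  86  71  63  93 117 124 125 124 124 124 125 109  64
240  33  29  31  41  74 113 118 114 114 115 118 120 120 121 119 117 108 104 117 124 125 125 125 125 125 126 115  71
241  72  54  51  66  97 119 120 118 117 116 117 120 121 123 120 123 123 122 124 126 126 126 126 126 126 126 112  68
242 115 108 106 112 118 122 122 121 121 119 120 123 124 123 116 121 126 124 122 124 125 127 127 126 125 125 119  81
243 113 115 116 117 116 115 115 117 119 120 122 122 122 121 120 124 126 126 123 112 112 123 126 125 125 124 123 111
244 109 110 111 112 112 112 112 113 114 115 117 119 120 121 122 125 125 124 116 102 111 120 123 126 125 125 122 120
```

Run:
```python
from h import *
p=np.array([.5259,-.4175])
for th,rr in [(.3,.1215),(.24,.1215),(.18,.1215),(.12,.1215),(.06,.1215),(0,.1215),(-.02,.1215),(-.02,.116),(-.01,.110),(0,.105)]:
    q=tcp(th,rr); print(th,rr,((q-p)*1e3).round(1),q.round(4)); p=q
```

```text
0.3 0.1215 [7.7 3.4] [ 0.5336 -0.4141]
0.24 0.1215 [6.2 3.9] [ 0.5397 -0.4102]
0.18 0.1215 [5.9 4.3] [ 0.5456 -0.4059]
0.12 0.1215 [5.6 4.6] [ 0.5513 -0.4013]
0.06 0.1215 [5.4 4.9] [ 0.5566 -0.3964]
0 0.1215 [5.1 5.3] [ 0.5617 -0.3911]
-0.02 0.1215 [1.6 1.8] [ 0.5633 -0.3893]
-0.02 0.116 [-4.2  3.6] [ 0.5591 -0.3857]
-0.01 0.11 [-5.3  3.1] [ 0.5539 -0.3826]
0 0.105 [-4.4  2.5] [ 0.5495 -0.3801]
```

Call:
move_arm(plan=[[-1,0.0077,0.0034,0.0005,0,0,0],[-1,0.0062,0.0039,0,0,0,0],[-1,0.0059,0.0043,0,0,0,0],[-1,0.0056,0.0046,0,0,0,0],[-1,0.0054,0.0049,0,0,0,0],[-1,0,0,0,0,0,0]])

```text
time_s: 16.62
tcp_pos: [0.5562, -0.3963, 0.0175]
eef_rot: [179.9, 0.4, -44.5]
contact_force: [-5.6, 5.8, -0.6]
gripper_width: 0.0196
gripper_force: 50.0
```

Run:
```python
from h import *
s=telemetry.get_state(); print(s["tcp_pos"],pol(s["tcp_pos"])); f=np.array(s["contact_force"])[:2]; print("pull theta",np.arctan2(-f@-FX,-f@-FY),np.linalg.norm(f))
```

```text
[ 0.55615879 -0.39631874  0.01748809] (np.float64(0.0624500421623741), np.float64(0.12112113171698173))
pull theta 0.0683835130805307 8.008256760795273
```

Call:
move_arm(plan=[[-1,0.0015,-0.0013,0,0,0,0],[-1,0.0026,0.0026,0,0,0,0],[-1,0.0025,0.0027,0,0,0,0],[-1,0.0016,0.0018,0,0,0,0],[-1,0,0,0,0,0,0],[-1,0,0,0,0,0,0]])

```text
time_s: 17.38
tcp_pos: [0.5639, -0.391, 0.0175]
eef_rot: [179.9, 0.4, -44.6]
contact_force: [-6.1, 5.8, -0.6]
gripper_width: 0.0199
gripper_force: 50.0
```

Run:
```python
from h import *
for i in range(3):
    c=cap("scene");s=telemetry.get_state(); f=np.array(s["contact_force"])[:2]; print(s["tcp_pos"],pol(s["tcp_pos"]),"pull theta",np.arctan2(-f@-FX,-f@-FY),np.linalg.norm(f))
```

```text
[ 0.56414586 -0.39116124  0.01762502] (np.float64(-0.01316770879227445), np.float64(0.12335709028781418)) pull theta -0.09037791389160564 8.345846223915927
[ 0.56410915 -0.39114607  0.01764315] (np.float64(-0.013063200769933602), np.float64(0.12331951500491413)) pull theta 0.04554103980913895 9.681976156565636
[ 0.56420801 -0.39120815  0.01767761] (np.float64(-0.013215476821711423), np.float64(0.1234347333426308)) pull theta 0.0509490432038137 8.095433669575645
```

Call:
move_arm(plan=[[-1,-0.0035,0.0026,0,0,0,0],[-1,-0.0035,0.0026,0,0,0,0],[-1,-0.0035,0.0027,0,0,0,0],[-1,-0.0035,0.0027,0,0,0,0],[-1,0,0,0,0,0,0],[-1,0,0,0,0,0,0]])

```text
time_s: 18.27
tcp_pos: [0.5541, -0.3823, 0.0195]
eef_rot: [-180.0, -0.1, -44.5]
contact_force: [-1.1, 0.6, -0.4]
gripper_width: 0.0199
gripper_force: 50.0
```

Run:
```python
from h import *
for i in range(3):
    c=cap("scene");s=telemetry.get_state(); f=np.array(s["contact_force"])[:2]; print(s["tcp_pos"],pol(s["tcp_pos"]),"f",f,np.linalg.norm(f))
np.save("pics/scene9.npy",c,allow_pickle=True)
```

```text
[ 0.55395414 -0.38223408  0.01931262] (np.float64(-0.012792898393596127), np.float64(0.10980853692379385)) f [0.186944   1.02786623] 1.0447282192446965
[ 0.55387281 -0.3821719   0.01922908] (np.float64(-0.012727561734745093), np.float64(0.10970640981026927)) f [0.55944757 0.45396207] 0.7204603698851219
[ 0.55374596 -0.38212958  0.01916243] (np.float64(-0.012251432844916105), np.float64(0.10958329798541615)) f [ 0.24449512 -0.30576198] 0.39149489047993064
```

The pull force has fallen to about 0 at radius 110 mm, so the hook is seated on the post. I'll centre the finger in the loop and lift.

Call:
move_arm(plan=[[-1,-0.0034,0.0013,0,0,0,0],[-1,0,0,0,0,0,0],[-1,0,0,0.004,0,0,0],[-1,0,0,0.004,0,0,0],[-1,0,0,0.004,0,0,0],[-1,0,0,0.006,0,0,0],[-1,0,0,0,0,0,0]])

```text
time_s: 19.3
tcp_pos: [0.5506, -0.3808, 0.0379]
eef_rot: [-180.0, -0.1, -44.5]
contact_force: [-0.0, -0.6, -1.2]
gripper_width: 0.0195
gripper_force: 50.0
```

Call:
move_arm(plan=[[-1,0,0,0.03,0,0,0],[-1,0,0,0.03,0,0,0],[-1,0,0,0,0,0,0]])

```text
time_s: 19.68
tcp_pos: [0.5517, -0.3814, 0.0999]
eef_rot: [-179.9, -0.3, -44.5]
contact_force: [0.3, 0.1, -0.5]
gripper_width: 0.0194
gripper_force: 50.0
```

Run:
```python
from h import *
s=telemetry.get_state(); print(s["tcp_pos"])
H={}
for n in ["w1","w2"]:
    H[n]=cloud(np.load(f"pics/{n}.npy",allow_pickle=True).item()).reshape(-1,3)
H["now"]=cloud(cap("wrist")).reshape(-1,3); H["sc0"]=cloud(np.load("pics/scene.npy",allow_pickle=True).item()).reshape(-1,3)
xs=np.arange(.50,.76,.02); print("x",xs.round(2))
for k,q in H.items():
    print(k)
    for y in np.arange(-.32,-.54,-.02):
        print("%.2f"%y,*["%4d"%(1e3*np.max(t)) if len(t:=q[(abs(q[:,0]-x)<.01)&(abs(q[:,1]-y)<.01)&(q[:,2]<.3),2]) else "   ." for x in xs])
```

```text
[ 0.5516985  -0.3813536   0.09991677]
x [0.5  0.52 0.54 0.56 0.58 0.6  0.62 0.64 0.66 0.68 0.7  0.72 0.74]
w1
-0.32   36   10    1    1    2    2    2    1    2    2    2   33   34
-0.34   12    2    1    1    2    3    1    2    2    2    2   21   26
-0.36    2    2    2    2    2    2    2    2    2    2    2    2    2
-0.38    1    2    1    2    2    2    2    2    2    2    2    2    2
-0.40    1    2    2    2    2    2    1    2    2    2    2    1    2
-0.42    .    .    .    .    .    .    .    .    .    .    .    .    .
-0.44    .    .    .    .    .    .    .    .    .    .    .    .    .
-0.46    .    .    .    .    .    .    .    .    .    .    .    .    .
-0.48    .    .    .    .    .    .    .    .    .    .    .    .    .
-0.50    .    .    .    .    .    .    .    .    .    .    .    .    .
-0.52    .    .    .    .    .    .    .    .    .    .    .    .    .
-0.54    .    .    .    .    .    .    .    .    .    .    .    .    .
w2
-0.32   36   10    2    2    2    2    2    2    1    .    .    .    .
-0.34   36    1    2    2    2    2    2    1    .    .    .    
[... 1728 characters left out ...]
0    1    0    1    0    0    0    0    3    0   -2    0    0
-0.38    0    0    0    0    0    1    0    0    0    .    .    .    .
-0.40    0    1    0    0    0    0    0    0    .    .    .    .    .
-0.42    1    0    0    0    0    0   -2    .    .    .    .    .    .
-0.44   -1    0    1    0    0    0    .    .    .    .    .    .    .
-0.46 -283    1    2    0    0    .    .    .    .    .    .    .    .
-0.48 -281   -1    1  101    .    .    .    .  102    .    .  102    .
-0.50 -284  103  106  106  105  105  105  105  105  106  105  106  106
-0.52 -284  104  107  106  106  106  106  106  106  106  106  106  107
-0.54   33  104  106  107  106  107  106  106  105  105  105  107  106
```

There is a tall box at y < -0.47, so I'll lay the puller down at about (0.61,-0.355), which is bare table.

Call:
move_arm(plan=[[-1,0.02,0.0087,0,0,0,0],[-1,0.02,0.0087,0,0,0,0],[-1,0.018,0.0087,0,0,0,0],[-1,0,0,-0.035,0,0,0],[-1,0,0,-0.03,0,0,0],[-1,0,0,-0.018,0,0,0],[-1,0,0,-0.006,0,0,0],[-1,0,0,-0.003,0,0,0],[-1,0,0,0,0,0,0],[-1,0,0,0,0,0,0]])

```text
time_s: 20.98
tcp_pos: [0.6086, -0.3548, 0.0061]
eef_rot: [-180.0, -0.1, -44.5]
contact_force: [-0.5, 0.8, -1.1]
gripper_width: 0.0199
gripper_force: 50.0
```

Call:
move_arm(plan=[[-1,0,0,-0.001,0,0,0],[-1,0,0,-0.001,0,0,0],[-1,0,0,0,0,0,0]])

```text
time_s: 21.35
tcp_pos: [0.6084, -0.3547, 0.0048]
eef_rot: [-180.0, -0.1, -44.5]
contact_force: [-2.8, 2.6, 9.1]
gripper_width: 0.0196
gripper_force: 50.0
```

Force up to 9 N, so the puller is on the table. I'll open, rise and check.

Call:
move_arm(plan=[[-0.7,0,0,0,0,0,0],[-0.3,0,0,0,0,0,0],[0,0,0,0,0,0,0],[0,0,0,0,0,0,0],[0,0,0,0.02,0,0,0],[0,0,0,0.04,0,0,0],[0,0,0,0.05,0,0,0],[0,0.02,0.04,0.05,0,0,0],[0,-0.01,0.045,0.02,0,0,-9],[0,-0.02,0.045,0,0,0,-9],[0,-0.02,0.045,0,0,0,-9],[0,-0.02,0.04,0,0,0,-9],[0,0,0,0,0,0,-9],[0,0,0,0,0,0,0],[0,0,0,0,0,0,0]])

```text
time_s: 23.22
tcp_pos: [0.557, -0.1426, 0.1803]
eef_rot: [-180.0, -0.0, -89.3]
contact_force: [0.6, -0.5, -1.2]
gripper_width: 0.044
gripper_force: 0.0
```

Run:
```python
from h import *
s=telemetry.get_state(); print(s["time_s"],s["tcp_pos"],s["eef_rot"],s["contact_force"],s["gripper_width"])
c=cap("wrist"); np.save("pics/w10.npy",c,allow_pickle=True); X=cloud(c)
im=c["img"].astype(int)
for n,p in [("pin",[*PIN,.035]),("post",[*POST,.035]),("eye",[*(PIN+.106*-FY),.024]),("handle",[.6085,-.3547,.03]),("rear",[*tow(.008,0),.022])]: print(n,proj(c,p).round(1))
m=(X[...,2]>.025)&(X[...,2]<.036)&(c["img"].max(2)<70)&(abs(X[...,0]-.61)<.06)&(abs(X[...,1]+.355)<.06)
q=X[m]; print("puller",m.sum(),q.mean(0),np.percentile(q[:,2],[5,95]),cv2.minAreaRect((q[:,:2]*1e3).astype(np.float32)))
# spring wire: height band between pin and post in fixture frame
Y=X.reshape(-1,3); f=np.stack([(Y[:,:2]-O)@FX,(Y[:,:2]-O)@FY],-1)*1e3
print("z max map, fixture x rows, y cols -75..50"); ys=np.arange(-78,54,6)
for x in range(-16,20,4): print("%4d"%x,*["%3d"%(1e3*np.nanmax(t)) if len(t:=Y[(abs(f[:,0]-x)<2)&(abs(f[:,1]-y)<3),2]) else "  ." for y in ys])
k=(abs(f[:,1])<10)&(abs(Y[:,2]-.022)<.0025); print("cell-ish x range",np.percentile(f[k,0],[1,99]))
# white-ness along cell axis
for xx in range(-20,90,4):
    u,v=proj(c,[*tow(xx/1e3,.003),.02]).astype(int); print(xx,im[v,u] if 0<=v<384 and 0<=u<512 else None,end="; ")
```

```text
23.225 [ 0.55699201 -0.1425719   0.18033166] [-1.79950916e+02 -2.78173514e-03 -8.93290072e+01] [ 0.56940315 -0.53394469 -1.23685842] 0.04399530878028391
pin [381.   64.3]
post [322.3  -3. ]
eye [308.4 -11.4]
handle [203.9 -39. ]
rear [342.6  41.3]<stdin>:7: RuntimeWarning: Mean of empty slice.
  ret = um.true_divide(
Traceback (most recent call last):
IndexError: index -1 is out of bounds for axis 0 with size 0
```

Call:
move_arm(plan=[[0,-0.01,-0.035,0.015,0,0,0],[0,0,-0.035,0.015,0,0,0],[0,0,-0.03,0,0,0,0],[0,0,0,0,0,0,0]])

```text
time_s: 23.78
tcp_pos: [0.5464, -0.2444, 0.2093]
eef_rot: [180.0, -0.0, -89.6]
contact_force: [0.5, 0.3, -0.7]
gripper_width: 0.0437
gripper_force: 0.0
```

Run:
```python
from h import *
c=cap("wrist"); np.save("pics/w11.npy",c,allow_pickle=True); X=cloud(c); im=c["img"].astype(int)
for n,p in [("pin",[*PIN,.035]),("post",[*POST,.035]),("eye",[*(PIN+.106*-FY),.024]),("handle",[.6085,-.3547,.03]),("rear",[*tow(.008,0),.022])]: print(n,proj(c,p).round(1))
m=(X[...,2]>.022)&(X[...,2]<.036)&(c["img"].max(2)<80)&(abs(X[...,0]-.61)<.06)&(abs(X[...,1]+.355)<.06)
q=X[m]; print("puller",m.sum(),q.mean(0),np.percentile(q[:,2],[5,95]),cv2.minAreaRect((q[:,:2]*1e3).astype(np.float32)))
Y=X.reshape(-1,3); f=np.stack([(Y[:,:2]-O)@FX,(Y[:,:2]-O)@FY],-1)*1e3
ys=np.arange(-78,60,6); print("y",*["%3d"%y for y in ys])
for x in range(-16,20,4): print("%4d"%x,*["%3d"%(1e3*np.nanmax(t)) if len(t:=Y[(abs(f[:,0]-x)<2)&(abs(f[:,1]-y)<3),2]) else "  ." for y in ys])
for xx in range(-20,92,4):
    u,v=proj(c,[*tow(xx/1e3,.006),.021]).astype(int); print(xx,im[v,u] if 0<=v<384 and 0<=u<512 else None,end="; ")
```

```text
pin [350.2 155.8]
post [300.  105.5]
eye [288.9  96. ]
handle [202.2  77.7]
rear [318.5 135.2]
puller 857 [ 0.60971676 -0.35478496  0.02937481] [0.02713629 0.03097742] ((607.0811767578125, -352.7665100097656), (19.230968475341797, 68.9659423828125), 45.450584411621094)
y -78 -72 -66 -60 -54 -48 -42 -36 -30 -24 -18 -12  -6   0   6  12  18  24  30  36  42  48  54
 -16   0   1   1   1   9  11   9   9   9  16  17  17  16  16  17  17  16  14  10  10   9  10  10
 -12   1   1  25  25  11  11  12  12  11  17  17  16  17  17  16  16  16  11  12  11  12  12  12
  -8   0  25  26  26  26  26  26  26  26  25  25  17  16  17  16  17  16  11  11  12  25  31  11
  -4   1  26  26   9  26  36  35  24  24  26  26  27  28  28  28  28  27  29  28  28  33  33   .
   0   0  26  24  10  26  36  36  11  12  25  26  29  29  29  29  28  28  29  28  28  33  34  32
   4   0  27  25  10  26  35  35  12  12  16  24  27  29  27  28  28  28  28  27  27  33  33  11
   8   1  26  26  25  26  27  26  12  12  17  25  21  22  23 285  21  24  15  11  12  33  32  11
  12   2   1  27  26  26  11  11  11  11  15  24  23  23 291 290  22  24  15  12  12  11  12  11
  16   1   2   1   0  10   9  10  10  10  16  27  22  22 292 292  26  26  11  10  10  10   9  10
-20 [226 216 198]; -16 [223 214 194]; -12 [223 212 192]; -8 [224 213 192]; -4 [160 153 140]; 0 [218 203 183]; 4 [201 185 170]; 8 [228 224 212]; 12 [238 242 245]; 16 [238 242 245]; 20 [238 242 247]; 24 [165 166 172]; 28 [162 165 167]; 32 [159 159 161]; 36 [168 170 174]; 40 [170 175 177]; 44 [173 175 178]; 48 [160 160 164]; 52 [167 167 170]; 56 [209 199 170]; 60 [236 230 208]; 64 [231 225 198]; 68 [225 217 187]; 72 [204 215 217]; 76 [229 236 229]; 80 [238 242 236]; 84 [217 220 202]; 88 [238 243 235];
```

Depth confirms all three results: the spring spans pin to post with the hook round the post, the cell's rear is at x≈8 mm, and the puller lies flat on the table. I'll hand in.

```bash
python3 -c "
from plant import workorder; print(workorder.close_job())"
```

```text
the job is handed in; nothing more can be done
None
```

The job is handed in at about 24 s of robot time: the last depth check showed the flow cell home against its stop, the spring hooked on the post across the slot mouth, and the puller flat on bare table clear of the fixture; no verdict came back.

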